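# Set out the control vials for the blood analyser

## Robot

A 7-joint arm with a two-finger parallel gripper is mounted at the origin on the work surface. World frame = base frame: x ahead of the robot, y to its left, z up, the work surface at z = 0. Lengths are in m, angles in rad, forces in N, time in s.
With the tool pointing down it reaches from about 0.4 to 0.9 m from the base axis. Payload 5.5 kg.
Tool frame: the origin (TCP) lies on the front face of the gripper's body, between the roots of the fingers; the fingertips stand 73 mm ahead of it and the grasp point (between the pads) lies 54 mm ahead of it; z points along the fingers, x is the direction in which the jaws open and shut, and the axes are right-handed (so a half turn about z gives the same grasp; the last joint's range is limited). The gripper opens to 85 mm and grips with 20 to 120 N. Pads are 22 mm wide; open, the fingers measure 114 mm over their backs; the gripper's body (76 mm by 85 mm) begins 54 mm behind the grasp point. The pads swing forward as they close: fully open they stand 13 mm farther back than shut.
Start: joints at [-1.072, 0.501, -0.427, 1.55, 0.221, 1.138, -0.21], TCP at [0.152, 0.632, 0.304] pointing down, gripper open.
Joint ranges: [-2.88, 2.88], [-0.31, 2.03], [-1.54, 1.56], [0.2, 2.42], [-1.41, 4.55], [0.19, 2.02], [-2.57, 2.57]. Speed limits (rad/s): [2.57, 2.57, 3.14, 3.14, 3.14, 3.14, 3.14].

## Interface

Orientations are given as a unit quaternion [x, y, z, w].
In Python, from station import state, snapshot, camera_info, close_job gives the robot as it stands.
- The arm moves only by the tool jog_arm, never from a script. Its argument "plan" is a list that holds one entry, the list of rows, each a list of 7 numbers: the shift along the tool's x, y, z in m, then the turn, a rotation vector about the tool's x, y, z in rad, then the opening in per cent of the stroke, from 0 (shut) to 100 (fully open). In form: [[[x, y, z, rx, ry, rz, jaw], ...]]. A call has 1 to 12 rows; each row shifts and turns the commanded pose from where the row before left it, along the tool's axes as they then stand; what a row does not reach is not made up. A row lasts 1/10 s, in which the tool goes at most 50 mm and 8.59 degrees, less where a joint would pass 70% of its speed; a pose out of reach is approached as far as the arm can. A call with a gripper value outside its range is refused whole. The fingers move at their own pace and stop on an object; "force" is the grip in N (left out, the last holds). Time passes only in rows, so rows that do not move let the fingers close. It gives the time, the measured TCP pose, the force and the opening at its end, in the units of the state.
- state(): the state, without advancing time (a new reading comes with each control period).
- snapshot(name): name is "scene" or "top" or "wrist"; returns the picture (400x640x3 uint8, blue, green, red); there is no depth.
- camera_info(name): a dict with "fx", "fy", "cx", "cy" (pixels), "eye" and "orientation" of the camera in the world; the wrist camera has in their place "mount" (4x4, takes a point from camera to tool coordinates, whose origin is the TCP and whose axes are the tool frame's). Camera axes: x right, y down, z forward; pixel columns grow to the right and rows downward; lengths in m; the calibration is good to about 2 mm. The wrist camera is an equidistant fisheye: a pixel r from the principal point sees the ray r / f radians off the axis. A picture is of the moment at which its call begins: read the wrist's pose just before it. camera_info takes no time and is no camera call.
- close_job(): hands the job in, once; it reports no verdict.
The state is a dict: "time_s": time; "qpos": joint angles; "joint_vel": joint speeds; "tau": joint torques, N m; "tool_pos": TCP position; "tool_rot": TCP orientation; "ft_force": force on the tool from outside, world axes, zero at the start; "wrist_torque": the same for the moment, N m; "gripper_width": opening from 0.0 (shut) to 1.0 (fully open).
Only numpy, scipy, OpenCV 4.12 (cv2) and the standard library are available. Lean on these libraries where they do the work, as an engineer would, in place of code of your own. Each camera call takes 0.05 s, during which the arm holds its last target. There are 200 camera calls.

## Task

Set out the four control vials for the analyser's morning check: stand each vial upright in the round holder of its cap's colour, one after another in the running order blue, green, yellow, red. Keep the vials upright and set them down without dropping them, and leave the white-capped vial and the wide green-lidded pot where they are.

Things in the scene. Friction and masses are not known exactly. Their poses are not given: they have to be found in the camera images.
- blue_vial: Loose upright control vial with a blue screw cap: brown round body 32 mm across and 50 mm high with a white label, above it the blue cap 34 mm across and 18 mm high, 68 mm high in all, about 60 g. Origin at the centre of its underside, z up its axis.
- green_vial: Loose upright control vial with a green screw cap: brown round body 32 mm across and 50 mm high with a white label, above it the green cap 34 mm across and 18 mm high, 68 mm high in all, about 60 g. Origin at the centre of its underside, z up its axis.
- yellow_vial: Loose upright control vial with a yellow screw cap: brown round body 32 mm across and 50 mm high with a white label, above it the yellow cap 34 mm across and 18 mm high, 68 mm high in all, about 60 g. Origin at the centre of its underside, z up its axis.
- red_vial: Loose upright control vial with a red screw cap: brown round body 32 mm across and 50 mm high with a white label, above it the red cap 34 mm across and 18 mm high, 68 mm high in all, about 60 g. Origin at the centre of its underside, z up its axis.
- blue_holder: Blue round vial holder, a shallow dish fast to the table: 80 mm across outside, 12 mm high, blue rim 10 mm wide, around a white round recess 60 mm across whose floor is 5 mm above the table. Origin at the centre of its underside, on the table, z up.
- green_holder: Green round vial holder, a shallow dish fast to the table: 80 mm across outside, 12 mm high, green rim 10 mm wide, around a white round recess 60 mm across whose floor is 5 mm above the table. Origin at the centre of its underside, on the table, z up.
- yellow_holder: Yellow round vial holder, a shallow dish fast to the table: 80 mm across outside, 12 mm high, yellow rim 10 mm wide, around a white round recess 60 mm across whose floor is 5 mm above the table. Origin at the centre of its underside, on the table, z up.
- red_holder: Red round vial holder, a shallow dish fast to the table: 80 mm across outside, 12 mm high, red rim 10 mm wide, around a white round recess 60 mm across whose floor is 5 mm above the table. Origin at the centre of its underside, on the table, z up.
- white_vial: Decoy: a loose vial of the same size and shape as the control vials (34 mm across, 68 mm high) but with a white cap; it stays where it is. Origin at the centre of its underside.
- wide_pot: Decoy: a loose wide low white pot with a green lid, 60 mm across and 48 mm high; not a vial, it stays where it is. Origin at the centre of its underside. All listed things stand mixed, at least 85 mm from centre to centre; among them, fast to the table, are also a flat grey timer (66 mm square, 20 mm high) and a small white cup (50 mm across, 40 mm high).

How it is judged:
By the outcome, as a careful person would: the job done as asked, in the order asked, and still so for the second after the job is handed in, with the robot touching nothing.
It also fails if it takes over 90 s, if anything falls off the work surface, if the arm or the gripper's body presses on something with over 40 N, if the wrist force passes 120 N, or if a joint passes its speed limit or range.

## Working session

There is one attempt and no reset: what is moved stays moved. The work goes in short steps, Python scripts to look and compute and a tool call to move; the robot and the scene stay as the last step left them, time stands still between calls to the robot, and variables do not carry over. Pictures are saved under pics/ and viewed, about 12 in all and at most 16, crops included, and the job is handed in when it is done.

Besides the shell and the picture viewer there is one more tool, called after ">>>" by a JSON object that holds its "api" and its "payload", one argument or row to a line. jog_arm: Moves the arm, as the interface text tells. Its arguments: {"type":"object","properties":{"plan":{"type":"array"},"force":{"type":"number"}},"required":["plan"]}

```bash
mkdir -p pics; ls; python3 - <<'E'
from station import *
import cv2
print(state())
for n in ("top","scene","wrist"):
    print(n,camera_info(n))
    if n!="wrist": cv2.imwrite(f"pics/{n}0.png",snapshot(n))
E
```

```text
pics
{'time_s': 0.0, 'qpos': array([-1.07179277,  0.50188479, -0.42679047,  1.55146065,  0.22080779,
        1.13829215, -0.21030752]), 'joint_vel': array([ 0.00117829,  0.00211929, -0.00113736, -0.00106561, -0.00017372,
        0.00109865,  0.00030274]), 'tau': array([ 5.70482644e-04, -5.69519949e+01, -5.81604078e+00, -2.80936342e+01,
        1.06103561e-02,  1.17581504e-02,  1.10776020e-05]), 'tool_pos': array([0.15177471, 0.63145932, 0.30283155]), 'tool_rot': array([ 7.85357409e-01,  6.19041804e-01, -8.00451685e-04,  5.87079546e-04]), 'ft_force': array([ 0.22841031, -0.31780754,  0.17152411]), 'wrist_torque': array([ 0.00270339, -0.02257954, -0.00703621]), 'gripper_width': 1.0000455672875308}
top {'fx': 393.5773907996924, 'fy': 393.5773907996924, 'cx': 325.736049430222, 'cy': 198.31717571763767, 'eye': array([0.42131916, 0.01848   , 0.75812186]), 'orientation': array([-0.68534997,  0.72101141, -0.07535942,  0.06898489])}
scene {'fx': 393.1856606359421, 'fy': 393.1856606359421, 'cx': 320.13081478678, 'cy': 193.71347585378356, 'eye': array([0.95754773, 0.31111422, 0.68658302]), 'orientation': array([ 0.43675438,  0.838758  , -0.29014531, -0.14678664])}
wrist {'fx': 309.70691628693146, 'fy': 309.70691628693146, 'cx': 322.34386650623213, 'cy': 197.75326957892932, 'mount': array([[ 9.99999169e-01, -1.17864183e-03, -5.22093848e-04,
         1.08096484e-03],
       [ 1.28273657e-03,  9.49991717e-01,  3.12272465e-01,
        -8.03576355e-02],
       [ 1.27927442e-04, -3.12272876e-01,  9.49992439e-01,
        -6.91910342e-02],
       [ 0.00000000e+00,  0.00000000e+00,  0.00000000e+00,
         1.00000000e+00]])}
```

View pics/top0.png

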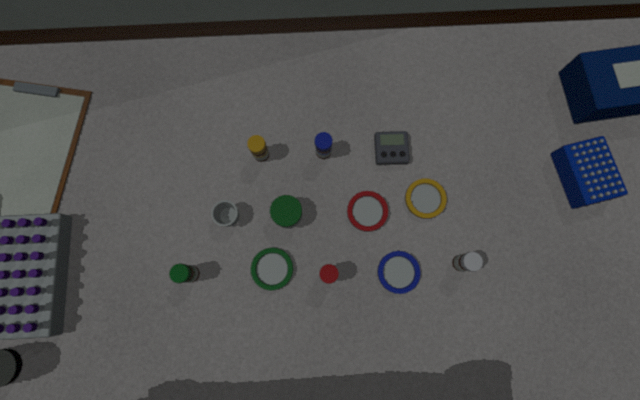

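View pics/scene0.png

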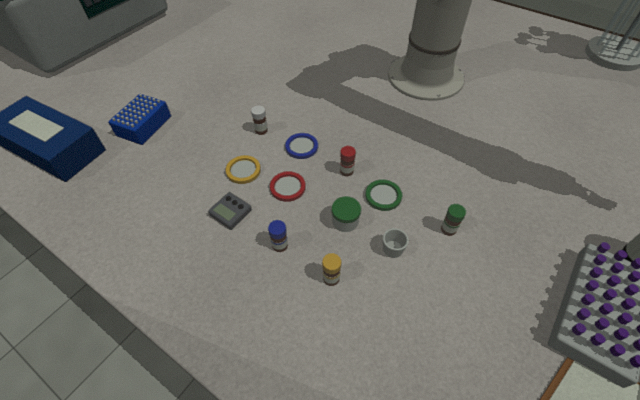

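The top view shows the caps: yellow (257,145), blue (323,141), green (180,272), red (329,273). Holders are red (368,211), yellow (426,198), green (272,268) and blue (399,272). The pot is at (286,211) and the white vial at (472,261). The scene view agrees.

```bash
cat > h.py <<'E'
import numpy as np, cv2
from scipy.spatial.transform import Rotation as R
from station import *
def ray(n,uv,st=None):
    c=camera_info(n); d=np.array([(uv[0]-c['cx'])/c['fx'],(uv[1]-c['cy'])/c['fy'],1.])
    if n=="wrist":
        r=np.hypot(d[0],d[1]); d=np.array([d[0]/r*np.sin(r),d[1]/r*np.sin(r),np.cos(r)])
        Q=R.from_quat(st['tool_rot']).as_matrix(); M=c['mount']
        return Q@M[:3,3]+st['tool_pos'], Q@M[:3,:3]@d
    return np.array(c['eye']), R.from_quat(c['orientation']).as_matrix()@d
def onz(n,uv,z,st=None):
    e,d=ray(n,uv,st); return e+d*(z-e[2])/d[2]
HUE={'blue':(110,128),'green':(50,75),'yellow':(15,30),'red':(174,6)}
def blobs(im,col,amin=60):
    h,s,v=cv2.split(cv2.cvtColor(im,cv2.COLOR_BGR2HSV)); a,b=HUE[col]
    m=((h>=a)&(h<=b)) if a<b else ((h>=a)|(h<=b))
    m=(m&(s>110)&(v>40)).astype(np.uint8)*255
    cs,_=cv2.findContours(m,cv2.RETR_EXTERNAL,cv2.CHAIN_APPROX_NONE)
    out=[]
    for c in cs:
        A=cv2.contourArea(c)
        if A<amin: continue
        f=np.zeros_like(m); cv2.drawContours(f,[c],-1,255,-1)
        mm=cv2.moments(c); out.append((np.array([mm['m10'],mm['m01']])/mm['m00'],A,(m[f>0]>0).mean()))
    return out
E
python3 - <<'E'
from h import *
for n in("top","scene"):
    im=snapshot(n)
    for c in HUE:
        for p,A,fill in blobs(im,c):
            if A>4000: continue
            ring=fill<.75
            print(n,c,p.round(),A,round(fill,2),'ring' if ring else 'cap', onz(n,p,.012 if ring else .059).round(4))
E
```

```text
top blue [399. 272.] 1341.0 0.42 ring [ 0.4291 -0.1211  0.012 ]
top blue [588. 172.] 3462.5 0.71 ring [ 0.6025 -0.5108  0.012 ]
top blue [323. 141.] 224.0 1.0 cap [0.6758 0.0078 0.059 ]
top green [179. 273.] 249.0 1.0 cap [0.4462 0.2707 0.059 ]
top green [272. 269.] 1285.5 0.37 ring [0.4473 0.1155 0.012 ]
top green [286. 211.] 699.5 1.0 cap [0.5473 0.0818 0.059 ]
top yellow [426. 198.] 1221.0 0.44 ring [ 0.5668 -0.1857  0.012 ]
top yellow [ 59. 193.] 67.0 0.9 cap [0.5997 0.4916 0.059 ]
top yellow [256. 144.] 249.0 1.0 cap [0.6753 0.1326 0.059 ]
top red [329. 273.] 253.0 1.0 cap [0.4322 0.0102 0.059 ]
top red [367. 211.] 1222.0 0.41 ring [ 0.5477 -0.071   0.012 ]
scene blue [277. 228.] 188.0 0.99 cap [0.6738 0.0058 0.059 ]
scene blue [301. 145.] 574.5 0.46 ring [ 0.4342 -0.1182  0.012 ]
scene blue [140. 120.] 1618.0 0.75 cap [ 0.6221 -0.4537  0.059 ]
scene green [457. 210.] 127.0 0.78 cap [0.4415 0.2688 0.059 ]
scene green [346. 208.] 456.5 0.94 cap [0.5607 0.0884 0.059 ]
scene green [384. 194.] 692.5 0.29 ring [0.4518 0.1177 0.012 ]
scene yellow [331. 263.] 283.0 1.0 cap [0.6767 0.1325 0.059 ]
scene yellow [243. 169.] 718.0 0.52 ring [ 0.573  -0.1826  0.012 ]
scene red [287. 186.] 767.5 0.48 ring [ 0.5536 -0.0681  0.012 ]
scene red [348. 153.] 154.0 0.99 cap [0.4321 0.0102 0.059 ]
```

>>> {"api": "jog_arm", "payload": {
  "plan": [
    [[0, 0, 0, 0, 0, -0.118, 70], [0, 0, 0, 0, 0, -0.117, 70], [-0.015, 0.013, 0, 0, 0, 0, 70], [-0.03, 0.025, 0, 0, 0, 0, 70], [-0.03, 0.025, 0, 0, 0, 0, 70], [-0.03, 0.025, 0, 0, 0, 0, 70], [-0.03, 0.025, 0, 0, 0, 0, 70], [-0.03, 0.025, 0, 0, 0, 0, 70], [-0.03, 0.025, 0, 0, 0, 0, 70], [-0.03, 0.025, 0, 0, 0, 0, 70], [-0.03, 0.025, 0, 0, 0, 0, 70], [-0.03, 0.025, 0, 0, 0, 0, 70]]
  ],
  "force": 40
}}

```text
time_s: 1.4
tool_pos: [0.3904, 0.3454, 0.304]
tool_rot: [0.707, 0.707, 0.0, 0.0]
ft_force: [0.7, 0.6, -0.6]
gripper_width: 0.699
```

>>> {"api": "jog_arm", "payload": {
  "plan": [
    [[-0.03, 0.026, 0.007, 0, 0, 0, 70], [-0.03, 0.026, 0.007, 0, 0, 0, 70], [-0.03, 0.026, 0.007, 0, 0, 0, 70], [-0.03, 0.026, 0.007, 0, 0, 0, 70], [-0.03, 0.026, 0.007, 0, 0, 0, 70], [-0.03, 0.026, 0.007, 0, 0, 0, 70], [-0.03, 0.026, 0.007, 0, 0, 0, 70], [-0.03, 0.026, 0.007, 0, 0, 0, 70], [-0.03, 0.026, 0.007, 0, 0, 0, 70], [-0.03, 0.026, 0.007, 0, 0, 0, 70], [-0.008, 0, 0.005, 0, 0, 0, 70], [0, 0.025, 0, 0, 0, 0, 70]]
  ]
}}

```text
time_s: 2.6
tool_pos: [0.6721, 0.0353, 0.2269]
tool_rot: [0.709, 0.706, -0.003, -0.001]
ft_force: [-0.5, 1.1, 0.3]
gripper_width: 0.701
```

```bash
cat > wr.py <<'E'
from h import *
import sys
st=state(); im=snapshot("wrist"); cv2.imwrite(f"pics/{sys.argv[1]}.png",im)
print(st['tool_pos'].round(4),st['tool_rot'].round(4),round(st['gripper_width'],3),st['time_s'])
for c in HUE:
    for p,A,f in blobs(im,c,200):
        print(c,p.round(),A,round(f,2),'cap',onz("wrist",p,.063,st)[:2].round(4),'ring',onz("wrist",p,.012,st)[:2].round(4))
E
python3 wr.py w1
```

```text
[0.6721 0.0353 0.2269] [ 0.7087  0.7055 -0.0027 -0.0014] 0.701 2.6
blue [289. 208.] 1298.5 1.0 cap [0.676  0.0094] ring [0.6942 0.0034]
green [381.  56.] 3598.5 1.0 cap [0.5574 0.0803] ring [0.5497 0.0897]
yellow [436. 207.] 1290.5 1.0 cap [0.6762 0.1311] ring [0.6944 0.1517]
yellow [118.  97.] 3166.5 0.49 cap [ 0.5754 -0.1399] ring [ 0.5716 -0.1786]
red [212.  65.] 4655.0 0.43 cap [ 0.5603 -0.0482] ring [ 0.5533 -0.0668]
```

View pics/w1.png

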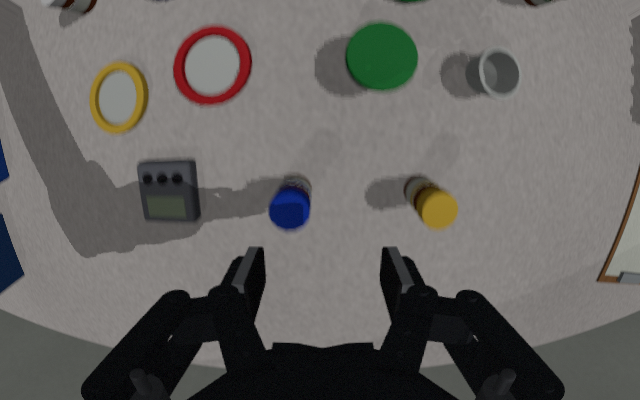

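The wrist view shows the blue cap at (289,208), the yellow cap at (436,207), and the timer left of blue. Blue is at about (0.676, 0.009).

>>> {"api": "jog_arm", "payload": {
  "plan": [
    [[-0.026, 0.004, 0, 0, 0, 0, 70], [0, 0, 0, 0, 0, 0, 70], [0, 0, 0, 0, 0, 0, 70]]
  ]
}}

```text
time_s: 2.95
tool_pos: [0.678, 0.0122, 0.2286]
tool_rot: [0.708, 0.706, -0.0, -0.0]
ft_force: [-0.4, -0.1, -0.6]
gripper_width: 0.697
```

>>> {"api": "jog_arm", "payload": {
  "plan": [
    [[-0.003, -0.002, 0.02, 0, 0, 0, 70], [0, 0, 0.03, 0, 0, 0, 70], [0, 0, 0.03, 0, 0, 0, 70], [0, 0, 0.03, 0, 0, 0, 70], [0, 0, 0.02, 0, 0, 0, 70], [0, 0, 0.006, 0, 0, 0, 70], [0, 0, 0, 0, 0, 0, 70]]
  ]
}}

```text
time_s: 3.65
tool_pos: [0.6755, 0.0109, 0.0921]
tool_rot: [0.707, 0.707, -0.0, -0.001]
ft_force: [0.5, -0.1, 0.7]
gripper_width: 0.699
```

>>> {"api": "jog_arm", "payload": {
  "plan": [
    [[0, 0, 0, 0, 0, 0, 45], [0, 0, 0, 0, 0, 0, 40], [0, 0, 0, 0, 0, 0, 30], [0, 0, 0, 0, 0, 0, 20], [0, 0, 0, 0, 0, 0, 20], [0, 0, 0, 0, 0, 0, 20], [0, 0, 0, 0, 0, 0, 20]]
  ],
  "force": 40
}}

```text
time_s: 4.35
tool_pos: [0.6775, 0.0096, 0.0947]
tool_rot: [0.707, 0.707, 0.001, 0.001]
ft_force: [0.1, -1.4, 6.0]
gripper_width: 0.385
```

>>> {"api": "jog_arm", "payload": {
  "plan": [
    [[0, 0, -0.01, 0, 0, 0, 20], [0, 0, -0.025, 0, 0, 0, 20], [0, 0, -0.03, 0, 0, 0, 20], [0, 0, -0.03, 0, 0, 0, 20], [0, 0, -0.03, 0, 0, 0, 20], [-0.007, -0.013, 0, 0, 0, 0, 20], [-0.013, -0.025, 0, 0, 0, 0, 20], [-0.013, -0.025, 0, 0, 0, 0, 20], [-0.013, -0.025, 0, 0, 0, 0, 20], [-0.013, -0.025, 0, 0, 0, 0, 20], [-0.013, -0.025, 0, 0, 0, 0, 20], [0, 0, 0, 0, 0, 0, 20]]
  ]
}}

```text
time_s: 5.55
tool_pos: [0.5345, -0.0649, 0.2178]
tool_rot: [0.709, 0.706, -0.002, -0.001]
ft_force: [0.3, -1.2, -1.0]
gripper_width: 0.381
```

```bash
python3 wr.py w2
```

```text
[ 0.5345 -0.0649  0.2178] [ 0.7086  0.7056 -0.0019 -0.0008] 0.381 5.55
blue [323. 298.] 5590.5 1.0 cap [ 0.6203 -0.0644] ring [ 0.6579 -0.0646]
blue [ 29. 238.] 2955.5 0.92 cap [ 0.5762 -0.4176] ring [ 0.6038 -0.4981]
blue [260.  77.] 5671.5 0.46 cap [ 0.4359 -0.1086] ring [ 0.4316 -0.1189]
green [480. 214.] 2629.0 1.0 cap [0.543  0.0702] ring [0.5631 0.1006]
green [628. 125.] 525.5 0.95 cap [0.4472 0.2642] ring [0.4454 0.3386]
green [501. 105.] 3924.5 0.48 cap [0.4505 0.079 ] ring [0.4496 0.1114]
yellow [502. 321.] 507.0 1.0 cap [0.6686 0.1305] ring [0.7172 0.1745]
yellow [206. 219.] 4051.5 0.5 cap [ 0.5449 -0.1599] ring [ 0.5655 -0.1819]
red [315. 192.] 1718.5 1.0 cap [ 0.5226 -0.0696] ring [ 0.538  -0.0711]
red [423.  76.] 1609.5 1.0 cap [0.4341 0.01  ] ring [0.4294 0.0266]
```

View pics/w2.png

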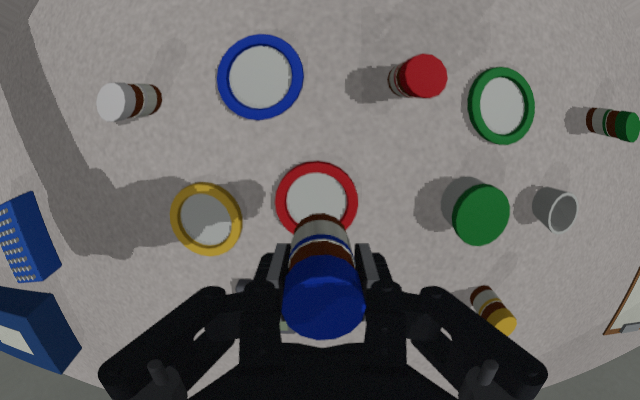

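Blue is held upright between the pads. The blue ring is at (260,77), which puts it at (0.431, -0.120).

>>> {"api": "jog_arm", "payload": {
  "plan": [
    [[-0.01, -0.02, 0, 0, 0, 0, 20], [-0.013, -0.024, 0, 0, 0, 0, 20], [-0.013, -0.024, 0, 0, 0, 0, 20], [-0.012, -0.024, 0, 0, 0, 0, 20], [-0.006, -0.01, 0, 0, 0, 0, 20], [0, 0, 0, 0, 0, 0, 20], [0, 0, 0.02, 0, 0, 0, 20], [0, 0, 0.025, 0, 0, 0, 20], [0, 0, 0.025, 0, 0, 0, 20], [0, 0, 0.015, 0, 0, 0, 20], [0, 0, 0.01, 0, 0, 0, 20], [0, 0, 0, 0, 0, 0, 20]]
  ]
}}

```text
time_s: 6.8
tool_pos: [0.4369, -0.1153, 0.1219]
tool_rot: [0.707, 0.707, -0.0, -0.001]
ft_force: [0.2, 0.1, -1.4]
gripper_width: 0.385
```

>>> {"api": "jog_arm", "payload": {
  "plan": [
    [[-0.005, -0.006, 0.006, 0, 0, 0, 20], [0, 0, 0.008, 0, 0, 0, 20], [0, 0, 0.005, 0, 0, 0, 20], [0, 0, 0.002, 0, 0, 0, 20], [0, 0, 0, 0, 0, 0, 20]]
  ]
}}

```text
time_s: 7.3
tool_pos: [0.4302, -0.1211, 0.1017]
tool_rot: [0.707, 0.707, -0.0, -0.0]
ft_force: [0.1, -0.6, -0.8]
gripper_width: 0.385
```

>>> {"api": "jog_arm", "payload": {
  "plan": [
    [[0, 0, 0.001, 0, 0, 0, 20], [0, 0, 0.001, 0, 0, 0, 20], [0, 0, 0, 0, 0, 0, 20]]
  ]
}}

```text
time_s: 7.6
tool_pos: [0.4303, -0.1212, 0.1]
tool_rot: [0.707, 0.707, 0.0, 0.0]
ft_force: [0.1, 0.9, 0.5]
gripper_width: 0.383
```

>>> {"api": "jog_arm", "payload": {
  "plan": [
    [[0, 0, 0.001, 0, 0, 0, 20], [0, 0, 0, 0, 0, 0, 20]]
  ]
}}

```text
time_s: 7.8
tool_pos: [0.4305, -0.1213, 0.0995]
tool_rot: [0.707, 0.707, 0.0, 0.0]
ft_force: [-1.3, 0.0, 6.6]
gripper_width: 0.381
```

>>> {"api": "jog_arm", "payload": {
  "plan": [
    [[0, 0, 0, 0, 0, 0, 42], [0, 0, 0, 0, 0, 0, 50], [0, 0, 0, 0, 0, 0, 60], [0, 0, 0, 0, 0, 0, 60], [0, 0, -0.01, 0, 0, 0, 60], [0, 0, -0.03, 0, 0, 0, 60], [0, 0, -0.03, 0, 0, 0, 60], [0, 0, -0.03, 0, 0, 0, 60], [0, 0, -0.03, 0, 0, 0, 60], [0, 0, 0, 0, 0, 0, 60]]
  ]
}}

```text
time_s: 8.8
tool_pos: [0.4327, -0.1217, 0.2333]
tool_rot: [0.707, 0.707, 0.002, 0.004]
ft_force: [-0.2, -0.3, 0.5]
gripper_width: 0.601
```

```bash
python3 wr.py w3
```

```text
[ 0.4327 -0.1217  0.2333] [0.7074 0.7068 0.002  0.0036] 0.601 8.8
blue [ 76. 291.] 3028.0 0.92 cap [ 0.5571 -0.433 ] ring [ 0.6008 -0.4997]
blue [323. 176.] 4834.0 0.69 cap [ 0.4146 -0.1209] ring [ 0.4279 -0.121 ]
green [500. 288.] 1248.5 1.0 cap [0.5354 0.069 ] ring [0.5745 0.1094]
green [631. 209.] 206.0 1.0 cap [0.4483 0.2739] ring [0.4688 0.3581]
green [525. 195.] 2464.0 0.47 cap [0.43   0.0711] ring [0.4467 0.1119]
yellow [286. 293.] 698.0 1.0 cap [ 0.5274 -0.1555] ring [ 0.5649 -0.163 ]
red [351. 277.] 925.0 1.0 cap [ 0.5096 -0.0947] ring [ 0.5432 -0.0892]
red [470. 196.] 1156.5 1.0 cap [0.4315 0.0084] ring [0.4484 0.0359]
```

View pics/w3.png

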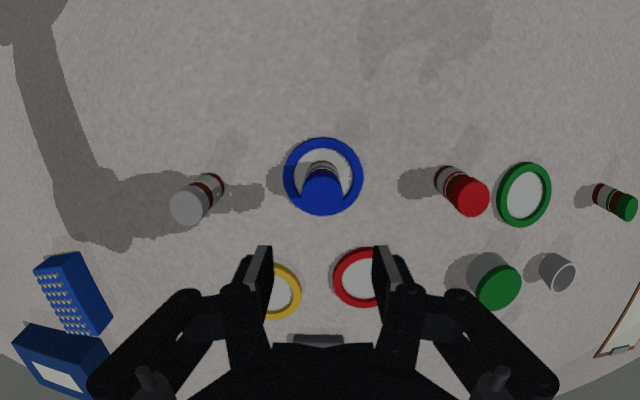

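The blue vial stands upright and centred in its ring at (323,176). Next is green.

>>> {"api": "jog_arm", "payload": {
  "plan": [
    [[0.02, 0.001, 0, 0, 0, 0, 70], [0.035, 0.001, 0, 0, 0, 0, 70], [0.035, 0.001, 0, 0, 0, 0, 70], [0.035, 0.001, 0, 0, 0, 0, 70], [0.035, 0.001, 0, 0, 0, 0, 70], [0.035, 0.001, 0, 0, 0, 0, 70], [0.035, 0.001, 0, 0, 0, 0, 70], [0.035, 0.001, 0, 0, 0, 0, 70], [0.035, 0.001, 0, 0, 0, 0, 70], [0.035, 0.001, 0, 0, 0, 0, 70], [0.02, 0, 0, 0, 0, 0, 70], [0, 0, 0, 0, 0, 0, 70]]
  ]
}}

```text
time_s: 10.05
tool_pos: [0.4392, 0.2372, 0.2281]
tool_rot: [0.705, 0.709, -0.0, -0.001]
ft_force: [0.0, 0.8, -0.8]
gripper_width: 0.698
```

```bash
python3 wr.py w4|egrep 'green|0\.'
```

```text
[0.4392 0.2372 0.2281] [ 0.7055  0.7087 -0.     -0.0011] 0.698 10.05
blue [ 20. 191.] 501.5 1.0 cap [ 0.4284 -0.1227] ring [ 0.4435 -0.2011]
blue [ 53. 178.] 1639.0 0.57 cap [ 0.4152 -0.0468] ring [ 0.4274 -0.1087]
green [179. 283.] 954.5 1.0 cap [0.5242 0.0984] ring [0.5601 0.0681]
green [361. 211.] 1200.5 1.0 cap [0.4472 0.2695] ring [0.4663 0.2764]
green [205. 191.] 4017.5 0.44 cap [0.4304 0.141 ] ring [0.4458 0.1199]
yellow [ 50. 266.] 1104.5 0.63 cap [ 0.5264 -0.1016] ring [ 0.5628 -0.1754]
red [ 95. 262.] 1712.0 0.59 cap [ 0.5108 -0.0089] ring [ 0.5437 -0.0625]
red [ 94. 193.] 870.5 1.0 cap [0.4313 0.0154] ring [ 0.447 -0.033]
```

>>> {"api": "jog_arm", "payload": {
  "plan": [
    [[0.02, 0.005, 0, 0, 0, 0, 70], [0.012, 0.003, 0, 0, 0, 0, 70], [0, 0, 0, 0, 0, 0, 70], [0, 0, 0.02, 0, 0, 0, 70], [0, 0, 0.025, 0, 0, 0, 70], [0, 0, 0, 0, 0, 0, 70]]
  ]
}}

```text
time_s: 10.7
tool_pos: [0.4467, 0.263, 0.181]
tool_rot: [0.708, 0.706, -0.003, -0.001]
ft_force: [-1.4, -0.7, 0.8]
gripper_width: 0.696
```

>>> {"api": "jog_arm", "payload": {
  "plan": [
    [[0.006, 0, 0.015, 0, 0, 0, 70], [0, 0, 0.025, 0, 0, 0, 70], [0, 0, 0.025, 0, 0, 0, 70], [0, 0, 0.015, 0, 0, 0, 70], [0, 0, 0.007, 0, 0, 0, 70], [0, 0, 0, 0, 0, 0, 60]]
  ]
}}

```text
time_s: 11.3
tool_pos: [0.4483, 0.2718, 0.0964]
tool_rot: [0.707, 0.707, -0.001, -0.0]
ft_force: [0.0, -0.8, 0.8]
gripper_width: 0.602
```

>>> {"api": "jog_arm", "payload": {
  "plan": [
    [[0, 0, 0, 0, 0, 0, 45], [0, 0, 0, 0, 0, 0, 40], [0, 0, 0, 0, 0, 0, 30], [0, 0, 0, 0, 0, 0, 20], [0, 0, 0, 0, 0, 0, 20], [0, 0, 0, 0, 0, 0, 20], [0, 0, 0, 0, 0, 0, 20]]
  ]
}}

```text
time_s: 12.0
tool_pos: [0.4493, 0.272, 0.0978]
tool_rot: [0.707, 0.707, 0.001, 0.0]
ft_force: [-0.4, -1.6, 7.4]
gripper_width: 0.388
```

>>> {"api": "jog_arm", "payload": {
  "plan": [
    [[0, 0, -0.01, 0, 0, 0, 20], [0, 0, -0.025, 0, 0, 0, 20], [0, 0, -0.03, 0, 0, 0, 20], [0, 0, -0.025, 0, 0, 0, 20], [-0.012, 0, -0.005, 0, 0, 0, 20], [-0.025, 0, 0, 0, 0, 0, 20], [-0.025, 0, 0, 0, 0, 0, 20], [-0.025, 0, 0, 0, 0, 0, 20], [-0.025, 0, 0, 0, 0, 0, 20], [-0.025, 0, 0, 0, 0, 0, 20], [-0.015, 0, 0, 0, 0, 0, 20], [0, 0, 0, 0, 0, 0, 20]]
  ]
}}

```text
time_s: 13.2
tool_pos: [0.4477, 0.1163, 0.1912]
tool_rot: [0.709, 0.705, -0.001, 0.0]
ft_force: [0.4, 0.1, -0.2]
gripper_width: 0.385
```

```bash
python3 wr.py w5|egrep 'green|0\.'
```

```text
[0.4477 0.1163 0.1912] [ 0.709   0.7052 -0.0013  0.    ] 0.385 13.2
blue [ 58. 195.] 993.0 1.0 cap [ 0.4286 -0.1217] ring [ 0.4444 -0.1836]
blue [ 99. 178.] 2869.0 0.55 cap [ 0.4148 -0.0614] ring [ 0.427  -0.1078]
green [321. 297.] 5597.0 0.98 cap [0.5134 0.1153] ring [0.551  0.1146]
green [324. 185.] 2093.0 1.0 cap [0.4231 0.1181] ring [0.4374 0.1181]
yellow [ 88. 285.] 1806.0 0.62 cap [ 0.5221 -0.1155] ring [ 0.562  -0.1758]
red [155. 282.] 2893.5 0.55 cap [ 0.5068 -0.0266] ring [ 0.5427 -0.0639]
red [180. 198.] 1728.5 1.0 cap [0.4315 0.0142] ring [ 0.448  -0.0126]
```

View pics/w5.png

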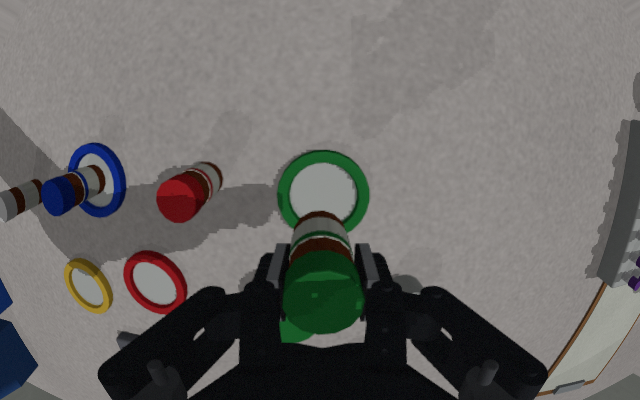

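Green is held upright and its ring, centred at about (324,195), lies under the vial.

>>> {"api": "jog_arm", "payload": {
  "plan": [
    [[0, 0, 0.015, 0, 0, 0, 20], [0, 0, 0.025, 0, 0, 0, 20], [0, 0, 0.02, 0, 0, 0, 20], [0, 0, 0.012, 0, 0, 0, 20], [0, 0, 0.008, 0, 0, 0, 20], [0, 0, 0, 0, 0, 0, 20]]
  ]
}}

```text
time_s: 13.85
tool_pos: [0.4479, 0.1202, 0.1111]
tool_rot: [0.707, 0.707, -0.001, -0.001]
ft_force: [0.6, 0.4, -1.2]
gripper_width: 0.381
```

>>> {"api": "jog_arm", "payload": {
  "plan": [
    [[-0.004, 0, 0.004, 0, 0, 0, 20], [0, 0, 0.002, 0, 0, 0, 20], [0, 0, 0.001, 0, 0, 0, 20], [0, 0, 0, 0, 0, 0, 20]]
  ]
}}

```text
time_s: 14.25
tool_pos: [0.4486, 0.1158, 0.1051]
tool_rot: [0.707, 0.707, 0.0, 0.0]
ft_force: [0.0, -0.7, -0.5]
gripper_width: 0.384
```

>>> {"api": "jog_arm", "payload": {
  "plan": [
    [[0, 0, 0.001, 0, 0, 0, 20], [0, 0, 0, 0, 0, 0, 20]]
  ]
}}

```text
time_s: 14.45
tool_pos: [0.4485, 0.1158, 0.104]
tool_rot: [0.707, 0.707, 0.0, 0.0]
ft_force: [-0.9, 0.7, -0.7]
gripper_width: 0.385
```

>>> {"api": "jog_arm", "payload": {
  "plan": [
    [[0, 0, 0.001, 0, 0, 0, 20], [0, 0, 0, 0, 0, 0, 20]]
  ]
}}

```text
time_s: 14.65
tool_pos: [0.4486, 0.1159, 0.103]
tool_rot: [0.707, 0.707, 0.0, 0.0]
ft_force: [0.8, -0.0, -0.2]
gripper_width: 0.383
```

>>> {"api": "jog_arm", "payload": {
  "plan": [
    [[0, 0, 0.001, 0, 0, 0, 20], [0, 0, 0, 0, 0, 0, 20]]
  ]
}}

```text
time_s: 14.85
tool_pos: [0.4488, 0.1158, 0.1028]
tool_rot: [0.707, 0.707, 0.0, 0.0]
ft_force: [-1.8, -1.7, 10.7]
gripper_width: 0.385
```

Contact. I'll release, rise, and start toward yellow at (0.676, 0.132).

>>> {"api": "jog_arm", "payload": {
  "plan": [
    [[0, 0, 0, 0, 0, 0, 42], [0, 0, 0, 0, 0, 0, 50], [0, 0, 0, 0, 0, 0, 60], [0, 0, 0, 0, 0, 0, 60], [0, 0, -0.01, 0, 0, 0, 60], [0, 0, -0.03, 0, 0, 0, 60], [0, 0, -0.03, 0, 0, 0, 60], [0, 0, -0.03, 0, 0, 0, 60], [0, 0, -0.03, 0, 0, 0, 60], [0, 0, 0, 0, 0, 0, 60]]
  ]
}}

```text
time_s: 15.85
tool_pos: [0.4508, 0.1166, 0.2363]
tool_rot: [0.707, 0.707, 0.003, 0.002]
ft_force: [0.3, 0.6, -0.5]
gripper_width: 0.599
```

>>> {"api": "jog_arm", "payload": {
  "plan": [
    [[0.001, 0.02, 0, 0, 0, 0, 70], [0.002, 0.03, 0, 0, 0, 0, 70], [0.002, 0.03, 0, 0, 0, 0, 70], [0.002, 0.03, 0, 0, 0, 0, 70], [0.002, 0.03, 0, 0, 0, 0, 70], [0.002, 0.03, 0, 0, 0, 0, 70], [0.002, 0.03, 0, 0, 0, 0, 70], [0.002, 0.02, 0, 0, 0, 0, 70], [0, 0.005, 0, 0, 0, 0, 70], [0, 0, 0, 0, 0, 0, 70]]
  ]
}}

```text
time_s: 16.85
tool_pos: [0.6731, 0.1305, 0.231]
tool_rot: [0.707, 0.707, -0.001, -0.001]
ft_force: [-0.3, 0.1, -0.6]
gripper_width: 0.704
```

```bash
python3 wr.py w6|egrep 'green|yell|0\.'
```

```text
[0.6731 0.1305 0.231 ] [ 7.074e-01  7.068e-01 -6.000e-04 -6.000e-04] 0.704 16.85
blue [97.  7.] 356.5 1.0 cap [ 0.4859 -0.0752] ring [ 0.4628 -0.1197]
green [265.  52.] 3758.5 1.0 cap [0.555  0.0884] ring [0.5468 0.079 ]
yellow [325. 203.] 1396.0 1.0 cap [0.6748 0.1333] ring [0.6923 0.1336]
yellow [ 64. 104.] 2199.0 0.58 cap [ 0.5735 -0.1218] ring [ 0.5693 -0.1763]
red [133.  73.] 3467.5 0.52 cap [ 0.5582 -0.0294] ring [ 0.5507 -0.064 ]
```

View pics/w6.png

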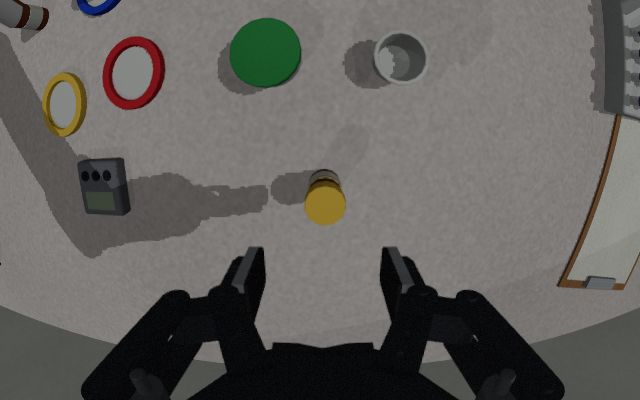

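The yellow cap at (325,203) is almost straight below the tool, at (0.675, 0.133). I'll descend, take a top-camera picture to check green, then grip.

>>> {"api": "jog_arm", "payload": {
  "plan": [
    [[0.002, 0.002, 0.02, 0, 0, 0, 70], [0, 0, 0.03, 0, 0, 0, 70], [0, 0, 0.03, 0, 0, 0, 70], [0, 0, 0.03, 0, 0, 0, 70], [0, 0, 0.018, 0, 0, 0, 70], [0, 0, 0.007, 0, 0, 0, 70], [0, 0, 0, 0, 0, 0, 60], [0, 0, 0, 0, 0, 0, 60]]
  ]
}}

```text
time_s: 17.7
tool_pos: [0.6762, 0.1329, 0.0984]
tool_rot: [0.707, 0.707, 0.001, 0.001]
ft_force: [0.0, -0.0, -0.7]
gripper_width: 0.596
```

```bash
python3 - <<'E'
from h import *
im=snapshot("top"); cv2.imwrite("pics/top1.png",cv2.resize(im[90:340,100:520],None,fx=1.8,fy=1.8))
print(state()['tool_pos'])
E
```

```text
[0.67652113 0.13297509 0.09872807]
```

View pics/top1.png

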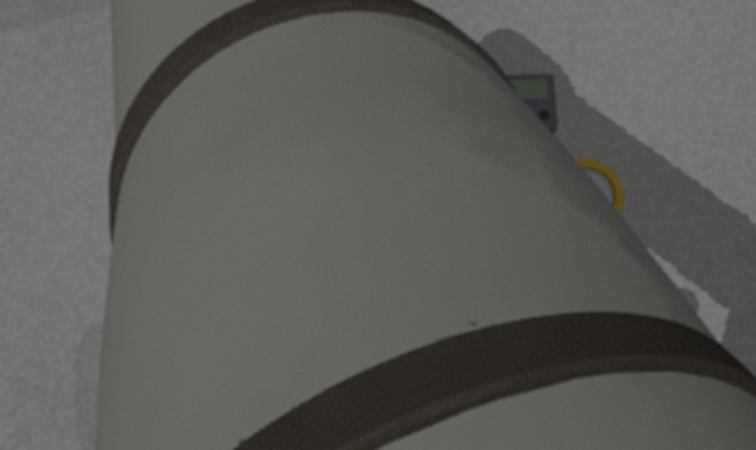

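The arm hides the table in the top view, so I'll check green later from the scene camera. Gripping yellow now.

>>> {"api": "jog_arm", "payload": {
  "plan": [
    [[0, 0, 0.004, 0, 0, 0, 55], [0, 0, 0, 0, 0, 0, 45], [0, 0, 0, 0, 0, 0, 40], [0, 0, 0, 0, 0, 0, 30], [0, 0, 0, 0, 0, 0, 20], [0, 0, 0, 0, 0, 0, 20], [0, 0, 0, 0, 0, 0, 20], [0, 0, 0, 0, 0, 0, 20]]
  ]
}}

```text
time_s: 18.55
tool_pos: [0.6758, 0.1325, 0.0934]
tool_rot: [0.707, 0.707, 0.0, 0.0]
ft_force: [-0.6, -0.6, 5.3]
gripper_width: 0.381
```

```bash
python3 - <<'E'
from h import *
im=snapshot("scene"); cv2.imwrite("pics/sc1.png",cv2.resize(im[60:320,180:520],None,fx=2.2,fy=2.2))
print(state()['tool_pos'])
E
```

```text
[0.6757378  0.13254242 0.0933601 ]
```

View pics/sc1.png

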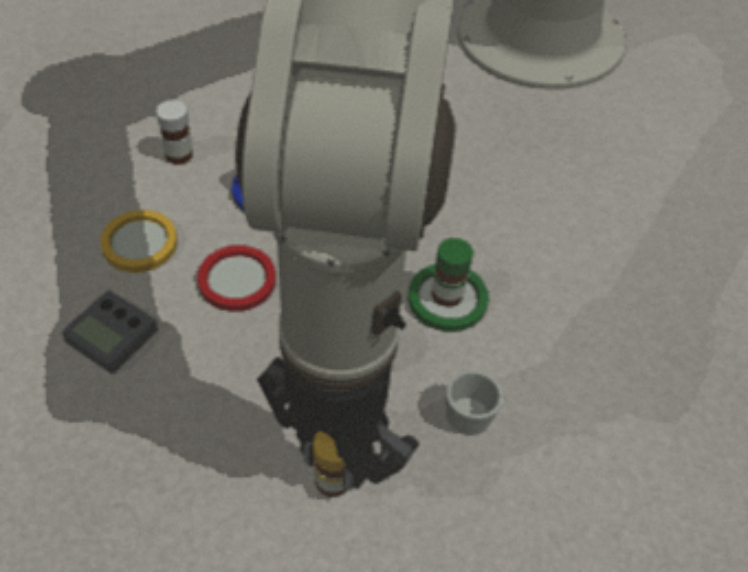

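Green stands upright in its holder at crop pixel (450,275), and yellow is in the grip. Next is lift and carry.

>>> {"api": "jog_arm", "payload": {
  "plan": [
    [[0, 0, -0.01, 0, 0, 0, 20], [0, 0, -0.025, 0, 0, 0, 20], [0, 0, -0.03, 0, 0, 0, 20], [0, 0, -0.03, 0, 0, 0, 20], [-0.012, -0.004, -0.015, 0, 0, 0, 20], [-0.027, -0.009, 0, 0, 0, 0, 20], [-0.027, -0.009, 0, 0, 0, 0, 20], [-0.027, -0.009, 0, 0, 0, 0, 20], [-0.027, -0.009, 0, 0, 0, 0, 20], [-0.027, -0.009, 0, 0, 0, 0, 20], [-0.027, -0.009, 0, 0, 0, 0, 20], [-0.02, -0.008, 0, 0, 0, 0, 20]]
  ]
}}

```text
time_s: 19.8
tool_pos: [0.6076, -0.0647, 0.2022]
tool_rot: [0.708, 0.706, -0.001, -0.0]
ft_force: [-0.4, -0.1, -0.8]
gripper_width: 0.379
```

>>> {"api": "jog_arm", "payload": {
  "plan": [
    [[-0.025, -0.009, 0, 0, 0, 0, 20], [-0.027, -0.009, 0, 0, 0, 0, 20], [-0.025, -0.008, 0, 0, 0, 0, 20], [-0.02, -0.008, 0, 0, 0, 0, 20], [-0.01, -0.003, 0, 0, 0, 0, 20], [0, 0, 0, 0, 0, 0, 20], [0, 0, 0, 0, 0, 0, 20]]
  ]
}}

```text
time_s: 20.5
tool_pos: [0.5723, -0.1673, 0.2027]
tool_rot: [0.707, 0.707, 0.0, -0.0]
ft_force: [1.1, 0.4, -0.3]
gripper_width: 0.383
```

```bash
python3 wr.py w7|egrep 'red|yell|0\.'
```

```text
[ 0.5723 -0.1673  0.2027] [ 7.072e-01  7.070e-01  3.000e-04 -4.000e-04] 0.383 20.5
blue [ 53. 216.] 4793.5 0.89 cap [ 0.5798 -0.4338] ring [ 0.6012 -0.4991]
blue [376.  34.] 5737.5 0.63 cap [ 0.4466 -0.1306] ring [ 0.4355 -0.1219]
green [575. 182.] 1600.5 1.0 cap [0.5466 0.0634] ring [0.5599 0.1195]
green [623.  84.] 433.5 1.0 cap [0.4452 0.1259] ring [0.4337 0.1973]
green [578.  85.] 793.5 0.99 cap [0.4601 0.0521] ring [0.4523 0.1053]
yellow [322. 303.] 5625.0 1.0 cap [ 0.6535 -0.1663] ring [ 0.6929 -0.1663]
yellow [322. 246.] 204.5 1.0 cap [ 0.5991 -0.1668] ring [ 0.6251 -0.1669]
yellow [300. 185.] 5777.0 0.46 cap [ 0.5512 -0.1817] ring [ 0.5656 -0.1854]
red [426. 166.] 5451.0 0.48 cap [ 0.5369 -0.092 ] ring [ 0.5478 -0.0739]
red [542.  46.] 1303.0 1.0 cap [0.4349 0.0073] ring [0.4209 0.0496]
```

View pics/w7.png

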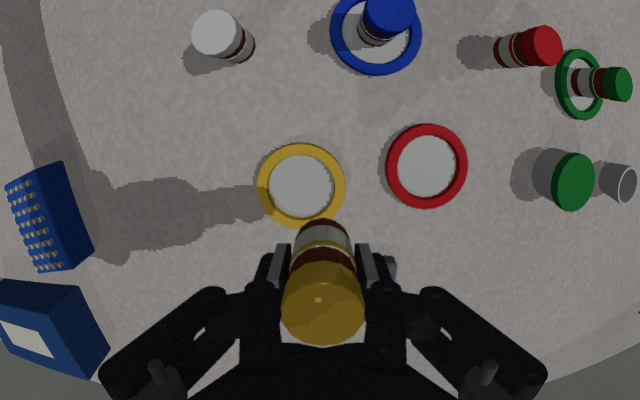

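Yellow is held upright. Its ring is at (300,185), at (0.566, -0.185), and the red ring at (426,166), at (0.548, -0.073). Blue and green both stand in their holders.

>>> {"api": "jog_arm", "payload": {
  "plan": [
    [[-0.01, -0.003, 0, 0, 0, 0, 20], [-0.007, -0.003, 0, 0, 0, 0, 20], [0, 0, 0, 0, 0, 0, 20], [0, 0, 0.015, 0, 0, 0, 20], [0, 0, 0.025, 0, 0, 0, 20], [0, 0, 0.025, 0, 0, 0, 20], [0, 0, 0.018, 0, 0, 0, 20], [0, 0, 0.01, 0, 0, 0, 20], [0, 0, 0, 0, 0, 0, 20]]
  ]
}}

```text
time_s: 21.45
tool_pos: [0.5649, -0.1845, 0.1077]
tool_rot: [0.707, 0.707, -0.001, -0.002]
ft_force: [-0.5, 0.1, -0.6]
gripper_width: 0.381
```

>>> {"api": "jog_arm", "payload": {
  "plan": [
    [[0, 0.001, 0.004, 0, 0, 0, 20], [0, 0, 0.002, 0, 0, 0, 20], [0, 0, 0, 0, 0, 0, 20], [0, 0, 0, 0, 0, 0, 20]]
  ]
}}

```text
time_s: 21.85
tool_pos: [0.5676, -0.1854, 0.1045]
tool_rot: [0.707, 0.707, 0.0, 0.0]
ft_force: [-0.2, -0.3, -0.5]
gripper_width: 0.382
```

>>> {"api": "jog_arm", "payload": {
  "plan": [
    [[0, 0, 0.001, 0, 0, 0, 20], [0, 0, 0, 0, 0, 0, 20]]
  ]
}}

```text
time_s: 22.05
tool_pos: [0.5673, -0.1854, 0.1031]
tool_rot: [0.707, 0.707, 0.0, 0.0]
ft_force: [1.0, 0.6, -0.7]
gripper_width: 0.379
```

Expected contact is at about 0.0985.

>>> {"api": "jog_arm", "payload": {
  "plan": [
    [[0, 0, 0.002, 0, 0, 0, 20], [0, 0, 0.001, 0, 0, 0, 20], [0, 0, 0, 0, 0, 0, 20]]
  ]
}}

```text
time_s: 22.35
tool_pos: [0.567, -0.1852, 0.0996]
tool_rot: [0.707, 0.707, -0.0, -0.0]
ft_force: [0.3, -0.1, -0.6]
gripper_width: 0.384
```

>>> {"api": "jog_arm", "payload": {
  "plan": [
    [[0, 0, 0.001, 0, 0, 0, 20], [0, 0, 0, 0, 0, 0, 20]]
  ]
}}

```text
time_s: 22.55
tool_pos: [0.5671, -0.1853, 0.0987]
tool_rot: [0.707, 0.707, -0.0, -0.0]
ft_force: [-1.1, -0.3, -1.1]
gripper_width: 0.379
```

>>> {"api": "jog_arm", "payload": {
  "plan": [
    [[0, 0, 0.001, 0, 0, 0, 20], [0, 0, 0, 0, 0, 0, 20]]
  ]
}}

```text
time_s: 22.75
tool_pos: [0.5675, -0.1853, 0.0983]
tool_rot: [0.707, 0.707, 0.0, 0.0]
ft_force: [-0.4, 0.5, 2.9]
gripper_width: 0.378
```

>>> {"api": "jog_arm", "payload": {
  "plan": [
    [[0, 0, 0, 0, 0, 0, 42], [0, 0, 0, 0, 0, 0, 50], [0, 0, 0, 0, 0, 0, 60], [0, 0, 0, 0, 0, 0, 60], [0, 0, -0.01, 0, 0, 0, 60], [0, 0, -0.03, 0, 0, 0, 60], [0, 0, -0.03, 0, 0, 0, 60], [0, 0, -0.03, 0, 0, 0, 60], [0, 0, -0.03, 0, 0, 0, 60], [0, 0, 0, 0, 0, 0, 60]]
  ]
}}

```text
time_s: 23.75
tool_pos: [0.57, -0.1859, 0.2335]
tool_rot: [0.707, 0.707, 0.002, 0.004]
ft_force: [0.6, -0.2, -0.1]
gripper_width: 0.6
```

>>> {"api": "jog_arm", "payload": {
  "plan": [
    [[0.015, -0.01, 0, 0, 0, 0, 70], [0.03, -0.02, 0, 0, 0, 0, 70], [0.03, -0.021, 0, 0, 0, 0, 70], [0.03, -0.021, 0, 0, 0, 0, 70], [0.03, -0.021, 0, 0, 0, 0, 70], [0.03, -0.021, 0, 0, 0, 0, 70], [0.02, -0.014, 0, 0, 0, 0, 70], [0.01, -0.007, 0, 0, 0, 0, 70], [0, 0, 0, 0, 0, 0, 70]]
  ]
}}

```text
time_s: 24.65
tool_pos: [0.4318, 0.0108, 0.2281]
tool_rot: [0.706, 0.708, -0.0, 0.0]
ft_force: [0.9, -0.9, -0.1]
gripper_width: 0.7
```

```bash
python3 wr.py w8|egrep 'red|yell|0\.'; python3 -c "
from h import *
cv2.imwrite('pics/sc2.png',cv2.resize(snapshot('scene')[60:320,180:520],None,fx=2.2,fy=2.2))"
```

```text
[0.4318 0.0108 0.2281] [ 7.065e-01  7.077e-01 -0.000e+00  1.000e-04] 0.7 24.65
blue [ 28. 284.] 2079.0 0.94 cap [ 0.5586 -0.4093] ring [ 0.6036 -0.501 ]
blue [191. 184.] 4630.5 0.63 cap [ 0.4166 -0.0982] ring [ 0.4307 -0.1222]
green [377. 308.] 686.5 1.0 cap [0.5406 0.0643] ring [0.5817 0.0757]
green [426. 201.] 4487.5 0.58 cap [0.4316 0.0978] ring [0.4489 0.1166]
yellow [140. 311.] 256.5 1.0 cap [ 0.5612 -0.1908] ring [ 0.6069 -0.2349]
yellow [165. 277.] 765.5 1.0 cap [ 0.511  -0.1443] ring [ 0.5457 -0.1783]
red [273. 285.] 557.0 1.0 cap [ 0.5125 -0.0333] ring [ 0.5475 -0.0431]
red [227. 266.] 265.0 1.0 cap [ 0.4937 -0.0748] ring [ 0.5246 -0.0937]
red [321. 201.] 1420.0 1.0 cap [0.4318 0.0109] ring [0.4492 0.0107]
```

View pics/sc2.png

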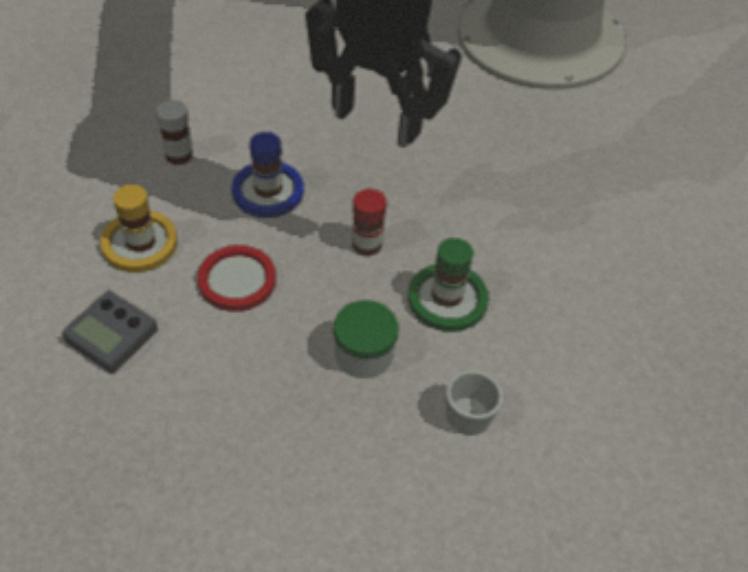

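Yellow, blue and green all stand upright in their holders. Red, at crop pixel (368,222), is straight under the tool.

>>> {"api": "jog_arm", "payload": {
  "plan": [
    [[0, 0.001, 0.02, 0, 0, 0, 70], [0, 0, 0.03, 0, 0, 0, 70], [0, 0, 0.03, 0, 0, 0, 70], [0, 0, 0.03, 0, 0, 0, 70], [0, 0, 0.018, 0, 0, 0, 70], [0, 0, 0.006, 0, 0, 0, 70], [0, 0, 0, 0, 0, 0, 60], [0, 0, 0, 0, 0, 0, 60]]
  ]
}}

```text
time_s: 25.55
tool_pos: [0.4343, 0.0093, 0.0944]
tool_rot: [0.708, 0.706, 0.0, 0.0]
ft_force: [-0.3, 0.6, -0.0]
gripper_width: 0.601
```

>>> {"api": "jog_arm", "payload": {
  "plan": [
    [[0, 0, 0.002, 0, 0, 0, 55], [0, 0, 0, 0, 0, 0, 45], [0, 0, 0, 0, 0, 0, 40], [0, 0, 0, 0, 0, 0, 30], [0, 0, 0, 0, 0, 0, 20], [0, 0, 0, 0, 0, 0, 20], [0, 0, 0, 0, 0, 0, 20], [0, 0, 0, 0, 0, 0, 20]]
  ]
}}

```text
time_s: 26.35
tool_pos: [0.434, 0.0099, 0.0926]
tool_rot: [0.707, 0.707, 0.0, 0.001]
ft_force: [-0.0, 0.3, 6.8]
gripper_width: 0.381
```

>>> {"api": "jog_arm", "payload": {
  "plan": [
    [[0, 0, -0.01, 0, 0, 0, 20], [0, 0, -0.025, 0, 0, 0, 20], [0, 0, -0.03, 0, 0, 0, 20], [0, 0, -0.03, 0, 0, 0, 20], [0, 0, -0.015, 0, 0, 0, 20], [-0.008, 0.01, 0, 0, 0, 0, 20], [-0.016, 0.023, 0, 0, 0, 0, 20], [-0.016, 0.023, 0, 0, 0, 0, 20], [-0.016, 0.023, 0, 0, 0, 0, 20], [-0.016, 0.023, 0, 0, 0, 0, 20], [-0.008, 0.011, 0, 0, 0, 0, 20], [0, 0, 0, 0, 0, 0, 20]]
  ]
}}

```text
time_s: 27.55
tool_pos: [0.547, -0.072, 0.2008]
tool_rot: [0.708, 0.706, -0.0, -0.0]
ft_force: [-0.5, 1.2, -0.7]
gripper_width: 0.38
```

```bash
python3 wr.py w9|egrep 'red|0\.'
```

```text
[ 0.547  -0.072   0.2008] [ 7.083e-01  7.059e-01 -3.000e-04 -3.000e-04] 0.38 27.55
blue [ 23. 234.] 2961.5 0.92 cap [ 0.5768 -0.4095] ring [ 0.6038 -0.493 ]
blue [263.  59.] 6525.5 0.68 cap [ 0.4382 -0.1097] ring [ 0.4311 -0.1193]
green [497. 207.] 2872.5 1.0 cap [0.5429 0.0686] ring [0.5616 0.1029]
green [528.  93.] 2677.5 0.98 cap [0.4509 0.0872] ring [0.447  0.1261]
yellow [200. 216.] 5432.0 0.65 cap [ 0.5492 -0.1637] ring [ 0.5695 -0.1866]
red [322. 301.] 5728.0 1.0 cap [ 0.6244 -0.0715] ring [ 0.6632 -0.0717]
red [323. 185.] 2157.0 1.0 cap [ 0.5256 -0.0705] ring [ 0.54   -0.0704]
```

View pics/w9.png

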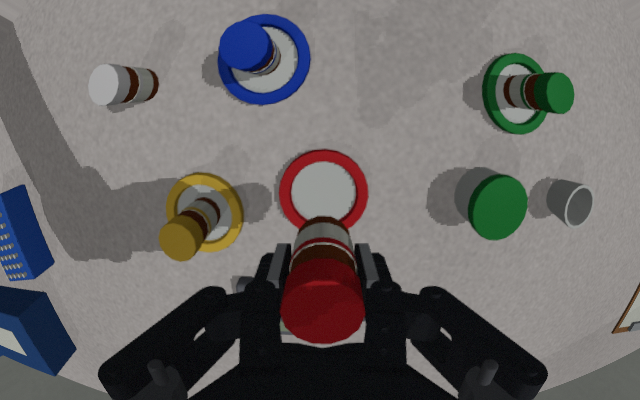

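Red is held upright above its ring, which is centred at about (323,192), so I'll lower it.

>>> {"api": "jog_arm", "payload": {
  "plan": [
    [[0, 0.001, 0.015, 0, 0, 0, 20], [0, 0, 0.025, 0, 0, 0, 20], [0, 0, 0.025, 0, 0, 0, 20], [0, 0, 0.018, 0, 0, 0, 20], [0, 0, 0.008, 0, 0, 0, 20], [0, 0, 0, 0, 0, 0, 20], [0, 0, 0, 0, 0, 0, 20]]
  ]
}}

```text
time_s: 28.3
tool_pos: [0.5473, -0.0698, 0.1112]
tool_rot: [0.707, 0.707, 0.0, 0.0]
ft_force: [1.1, -0.8, -0.7]
gripper_width: 0.379
```

>>> {"api": "jog_arm", "payload": {
  "plan": [
    [[-0.001, 0.001, 0.005, 0, 0, 0, 20], [0, 0, 0.004, 0, 0, 0, 20], [0, 0, 0.002, 0, 0, 0, 20], [0, 0, 0, 0, 0, 0, 20]]
  ]
}}

```text
time_s: 28.7
tool_pos: [0.5481, -0.0713, 0.0997]
tool_rot: [0.707, 0.707, -0.0, -0.0]
ft_force: [-1.6, 0.7, -1.2]
gripper_width: 0.382
```

>>> {"api": "jog_arm", "payload": {
  "plan": [
    [[0, 0, 0.001, 0, 0, 0, 20], [0, 0, 0, 0, 0, 0, 20]]
  ]
}}

```text
time_s: 28.9
tool_pos: [0.5483, -0.0713, 0.0989]
tool_rot: [0.707, 0.707, 0.0, -0.0]
ft_force: [-0.4, 0.8, -1.5]
gripper_width: 0.381
```

>>> {"api": "jog_arm", "payload": {
  "plan": [
    [[0, 0, 0.001, 0, 0, 0, 20], [0, 0, 0, 0, 0, 0, 20]]
  ]
}}

```text
time_s: 29.1
tool_pos: [0.5483, -0.0713, 0.0978]
tool_rot: [0.707, 0.707, -0.0, -0.0]
ft_force: [-0.2, 0.3, -1.3]
gripper_width: 0.376
```

>>> {"api": "jog_arm", "payload": {
  "plan": [
    [[0, 0, 0.001, 0, 0, 0, 20], [0, 0, 0, 0, 0, 0, 20]]
  ]
}}

```text
time_s: 29.3
tool_pos: [0.5488, -0.0713, 0.0977]
tool_rot: [0.707, 0.707, 0.0, 0.0]
ft_force: [-1.7, 0.6, 6.6]
gripper_width: 0.383
```

>>> {"api": "jog_arm", "payload": {
  "plan": [
    [[0, 0, 0, 0, 0, 0, 42], [0, 0, 0, 0, 0, 0, 50], [0, 0, 0, 0, 0, 0, 60], [0, 0, 0, 0, 0, 0, 60], [0, 0, -0.01, 0, 0, 0, 60], [0, 0, -0.03, 0, 0, 0, 60], [0, 0, -0.03, 0, 0, 0, 60], [0, 0, -0.03, 0, 0, 0, 60], [0, 0, -0.03, 0, 0, 0, 60], [0, 0, -0.03, 0, 0, 0, 60], [0, 0, 0, 0, 0, 0, 60]]
  ]
}}

```text
time_s: 30.4
tool_pos: [0.5509, -0.0713, 0.2621]
tool_rot: [0.707, 0.707, 0.003, 0.004]
ft_force: [1.1, 0.2, 0.6]
gripper_width: 0.598
```

>>> {"api": "jog_arm", "payload": {
  "plan": [
    [[0.02, -0.008, 0, 0, 0, 0, 60], [0.03, -0.015, 0, 0, 0, 0, 60], [0.035, -0.015, 0, 0, 0, 0, 60], [0.035, -0.015, 0, 0, 0, 0, 60], [0.035, -0.015, 0, 0, 0, 0, 60], [0.035, -0.015, 0, 0, 0, 0, 60], [0.035, -0.01, 0, 0, 0, 0, 60], [0.035, 0, 0, 0, 0, 0, 60], [0.035, 0, 0, 0, 0, 0, 60], [0.02, 0, 0, 0, 0, 0, 60], [0, 0, 0, 0, 0, 0, 60]]
  ]
}}

```text
time_s: 31.5
tool_pos: [0.4544, 0.2474, 0.257]
tool_rot: [0.705, 0.709, 0.001, -0.001]
ft_force: [-0.5, 0.3, 0.1]
gripper_width: 0.597
```

```bash
python3 -c "
from h import *
a=cv2.resize(snapshot('scene')[60:320,180:520],(720,550)); cv2.imwrite('pics/sc3.png',a)
im=snapshot('scene')
for c in HUE:
    for p,A,f in blobs(im,c):
        if A<1500: print(c,p.round(),A,onz('scene',p,.064)[:2].round(3))
print(state()['tool_pos'],state()['time_s'])"
```

```text
blue [301. 147.] 142.5 [ 0.48  -0.081]
blue [300. 125.] 82.5 [ 0.424 -0.127]
green [346. 208.] 472.0 [0.563 0.09 ]
yellow [242. 166.] 872.5 [ 0.596 -0.152]
red [287. 183.] 918.5 [ 0.579 -0.044]
[0.45508577 0.24349423 0.25649317] 31.6
```

View pics/sc3.png

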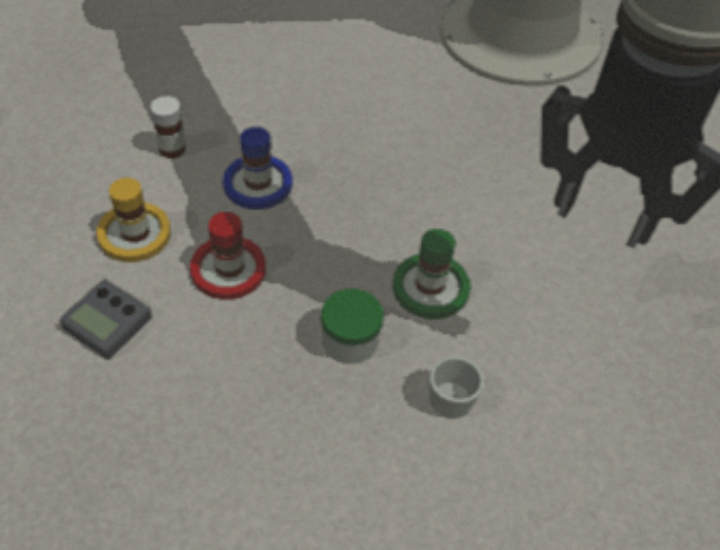

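All four vials stand upright in their holders. The white vial and pot are where they were, and the arm is clear.

```bash
python3 -c "
from station import *
print(close_job())"
```

```text
the job is handed in; nothing more can be done
None
```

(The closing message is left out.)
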